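Stack the laundrette's supply trays

TASK

Pick up the white tray with the carrying handle by its handle and stack it squarely on the white tray that has an open square socket in each corner, so that its four corner lugs sit fully down in the sockets. Lower it in and let go only when it is down, do not drop it; leave the tray packed with cartons and the detergent bottle where they stand.

Things in the scene. Friction and masses are not known exactly. Their poses are not given: they have to be found in the camera images.
- carry_handle (a point): Centre of the carry tray's handle: a bar along x, 150 long, 20 wide (y), 22 mm high. Loose white tray, 150 (x) x 110 mm (y), 0.3-0.6 kg, small cartons fixed in it. z up; 100 mm above the lugs' feet. Below this point: tray rim 39, cartons 50, flat underside 84 mm. Four lugs under it, 12 x 12 x 16 mm long, at x +-54, y +-34 mm. Same after a half turn.
- base: Loose white tray (0.9 kg), 150 (x) x 110 (y) x 60 mm high, low carton fixed in its middle. In each corner a square socket open at the top, 34 x 34 x 22 mm deep, at x +-54, y +-34 mm. Origin: centre of underside, z up. When stacked the carry tray's underside rests on this rim, its handle centre 144 mm above this origin; either way round fits.
- packed: Bystander: a loose white plastic tray of the same footprint, 150 x 110 mm and 60 mm high, with no handle and no sockets, packed with six cartons that stand 10 mm above its rim. Origin: centre of its underside, z up. Leave it.
- bottle: Bystander: a loose white detergent bottle with a blue cap, 68 mm across and 150 mm high, upright. Origin: centre of its underside, z up. Leave it.

How it is judged (in metres and radians):
On the way:
1. the carry tray, held in the gripper, is let down on the base tray until its lugs are in the sockets (horizontal distance between carry_handle and base below 0.022 m and z of carry_handle in the frame of base below 0.156 m and angle between the x axis of carry_handle and the x axis of base, either way round below 0.26 rad and contact force between the fingers and carry above 0.5 N), for 0.1 s.
At the end, for the whole second after the job is handed in: The carry tray rests level on the upright base tray, all four lugs in the sockets, at rest: handle centre within 20 mm of the base centre seen from above, long sides within 15 degrees, handle centre 132 to 150 mm above the base's underside, base standing on the table (horizontal distance between carry_handle and base below 0.02 m and angle between the x axis of carry_handle and the x axis of base, either way round below 0.26 rad and z of carry_handle in the frame of base between 0.132 and 0.15 m and angle between each of carry_handle, base's own z axis and vertical below 0.07 rad and height (world z) of base below 0.01 m and linear speed of carry below 0.02 m/s); the robot touches nothing.
It fails at once if the packed tray is moved by more than 40 mm (distance of packed from where it was at the start of the episode above 0.04 m).
It fails at once if the bottle is moved by more than 40 mm or tipped over (distance of bottle from where it was at the start of the episode above 0.04 m or angle between bottle's own z axis and vertical above 0.5 rad).
It also fails if it takes over 42 s, if anything falls off the work surface, if the arm or the gripper's body presses on something with over 40 N, if the wrist force passes 120 N, or if a joint passes its speed limit or range.

ROBOT

A 6-joint arm with a two-finger parallel gripper is mounted at the origin on the work surface. World frame = base frame: x ahead of the robot, y to its left, z up, the work surface at z = 0. Lengths are in mm, angles in rad, forces in N, time in s.
With the tool pointing down it reaches from about 375 to 925 mm from the base axis. Payload 5.7 kg.
Tool frame: the origin (TCP) lies midway between the tips of the shut fingers; the grasp point (between the pads) lies 19 mm behind it; x points along the fingers, z is the direction in which the jaws open and shut, and the axes are right-handed (so a half turn about x gives the same grasp; the last joint's range is limited). The gripper opens to 88 mm and grips with 3 to 60 N. Pads are 20 mm wide; open, the fingers measure 115 mm over their backs; the gripper's body (75 mm by 178 mm) begins 61 mm behind the grasp point.
Start: joints at [1.096, 0.359, 1.51, -0, 1.272, -0.115], TCP at [211.243, 561.55, 222.623] pointing down, gripper open.
Joint ranges: [-2.97, 2.97], [-1.01, 2.36], [0.21, 2.38], [-0.96, 4.11], [0.2, 2.71], [-2.98, 2.98]. Speed limits (rad/s): [2.39, 2.39, 3.14, 3.14, 3.14, 3.14].

INTERFACE

Orientations are given as a unit quaternion [x, y, z, w].
In Python, from plant import observe, read_camera, get_calibration, finish_job, cut_out gives the robot as it stands.
- The arm moves only by the tool play_rows, never from a script. Its argument "rows" is a list of rows, each a list of 3 entries, a list of its own where there are three numbers: the shift along the tool's x, y, z in mm, then the turn about the tool's x in rad, then the finger opening in mm, from 0 to 87.8. A call has 1 to 8 rows; each row is the pose to reach, as a shift and turn from the pose measured when the call began, along the tool's axes at that moment; what a row does not reach only later rows make up. A row lasts 1/10 s, in which the tool goes at most 50 mm and 8.59 degrees, less where a joint would pass 70% of its speed; a pose out of reach is approached as far as the arm can. A call with a gripper value outside its range is refused whole. The fingers move at their own pace and stop on an object; "squeeze" is the grip in N (left out, the last holds). Time passes only in rows, so rows that repeat a pose let the fingers close. It gives the time, the measured TCP pose, the force and the opening at its end, in the units of the state.
- observe(): the state, without advancing time (a new reading comes with each control period).
- read_camera(name): name is "side" or "top" or "wrist"; returns the picture (400x640x3 uint8, blue, green, red); there is no depth.
- get_calibration(name): a dict with "mtx" (3x3 intrinsics, pixels), "rvec" (rotation vector, rad) and "tvec" (3), from world to camera coordinates, as OpenCV has them. Camera axes: x right, y down, z forward; pixel columns grow to the right and rows downward; lengths in mm; the calibration is good to about 2 mm. A picture is of the moment at which its call begins: read the wrist's pose just before it. get_calibration takes no time and is no camera call; for the wrist camera it gives the pose at the moment of the call.
- finish_job(): hands the job in, once; it reports no verdict.
Trained networks look in the newest picture that a camera, given by its name, has taken for a name from the list of things; names that differ only in an ending like _2 or _b are one class to them, and where a whole thing is asked for, a point or a joint stands for the part that bears it (a point fixed in the world has none). Each returns a list of dicts, best first, with "confidence" (0 to 1); they miss things now and then, are a little off and sometimes report something else, mostly with a low value. They report only what shows in the picture. A call takes as long as a camera call.
- cut_out(camera, name): "mask" (400x640 bool, what is visible of it) and "position" ([row, column] in pixels, amid what is visible of it).
The state is a dict: "time_s": time; "joint_positions": joint angles; "dq": joint speeds; "tau": joint torques, N m; "position": TCP position; "tcp_rot": TCP orientation; "ft_force": force on the tool from outside, world axes, zero at the start; "torque": the same for the moment, N m; "gripper_width": finger opening in mm.
Only numpy, scipy, OpenCV 4.12 (cv2) and the standard library are available. Lean on these libraries where they do the work, as an engineer would, in place of code of your own. Each camera call takes 0.05 s, during which the arm holds its last target.

## Working session

There is one attempt and no reset: what is moved stays moved. The work goes in short steps, Python scripts to look and compute and a tool call to move; the robot and the scene stay as the last step left them, time stands still between calls to the robot, and variables do not carry over. Pictures are saved under pics/ and viewed, and the job is handed in when it is done.

Besides the shell and the picture viewer there is one more tool, called after "Emit:" as name(argument=value, ...) on one line, values as JSON. play_rows: Moves the arm, as the interface text tells. Its arguments: {"type":"object","properties":{"rows":{"type":"array","items":{"type":"array"}},"squeeze":{"type":"number"}},"required":["rows"]}

```bash
ls; mkdir -p pics
python3 - <<'E'
from plant import *
import cv2
s=observe(); print({k:(v if not hasattr(v,'tolist') else v.tolist()) for k,v in s.items()})
for n in ['top','side','wrist']:
    im=read_camera(n); cv2.imwrite(f'pics/{n}0.png',im)
    c=get_calibration(n); print(n,c)
    for o in ['carry_handle','base','packed','bottle']:
        r=cut_out(n,o)
        for d in r[:3]: print(o,round(d['confidence'],2),d['position'],d['mask'].sum())
print(observe()['time_s'])
E
```

```text
pics
{'time_s': 0.0, 'joint_positions': [1.0958756713259696, 0.3594863872928472, 1.511414922103685, 7.74353651901419e-06, 1.2724921315318913, -0.11508708761607919], 'dq': [-4.34328637489011e-05, -1.139039101978734e-05, 0.0009051783468370189, 0.001806477272783083, 0.0011301006754074212, 0.0006671999521073555], 'tau': [0.0017491756079834886, -51.538381576538086, -27.072567343711853, 0.06759054958820343, 0.0351921992842108, -0.00017206437405548058], 'position': [210.9553802897713, 560.9656166907696, 221.82733890348294], 'tcp_rot': [-0.4027521656178163, 0.5819662406435604, 0.40215706737997103, 0.5808404953149378], 'ft_force': [-0.6272960373474817, -0.23071238766822189, 0.7131070383361368], 'torque': [0.016485080822936336, -0.043540699358465634, 0.009947449321758658], 'gripper_width': 87.96416293057368}
top {'mtx': array([[405.16300067,   0.        , 318.46351719],
       [  0.        , 405.16300067, 201.9559771 ],
       [  0.        ,   0.        ,   1.        ]]), 'rvec': array([ 2.11790889, -2.14290566,  0.2278711 ]), 'tvec': array([  8.00080792, 616.31386317, 973.88771799])}
carry_ha
[... 192 characters left out ...]
0.        , 326.20312852],
       [  0.        , 365.84233801, 200.04572436],
       [  0.        ,   0.        ,   1.        ]]), 'rvec': array([ 0.49851256, -2.59346354,  1.38586083]), 'tvec': array([558.23593082, 212.95714387, 733.19541585])}
carry_handle 0.65 [172.1, 399.8] 2187
base 0.75 [228.1, 337.8] 3346
packed 0.82 [333.3, 324.6] 6879
bottle 0.91 [172.1, 302.2] 1040
wrist {'mtx': array([[353.50645978,   0.        , 318.7255863 ],
       [  0.        , 353.50645978, 202.24399291],
       [  0.        ,   0.        ,   1.        ]]), 'rvec': array([-2.39813846, -1.66054512, -0.22039912]), 'tvec': array([-599.76626103,  -32.68541787,  389.61988642])}
packed 0.96 [394.6, 188.3] 527
0.75
```

View pics/top0.png

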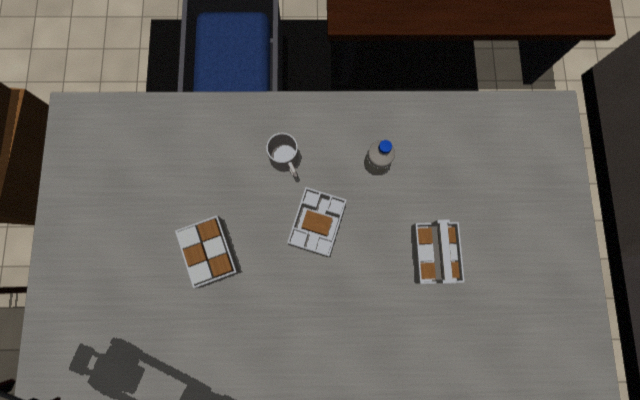

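View pics/side0.png

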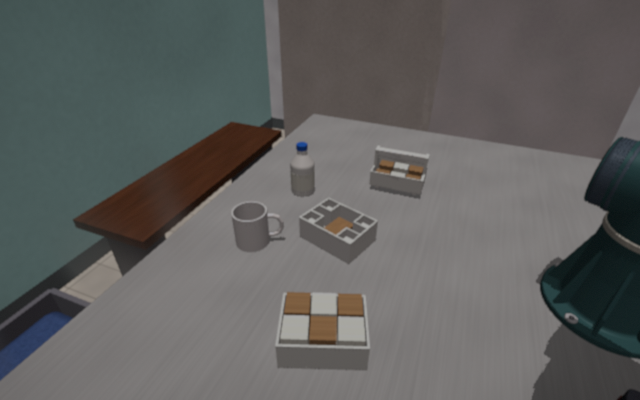

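View pics/wrist0.png

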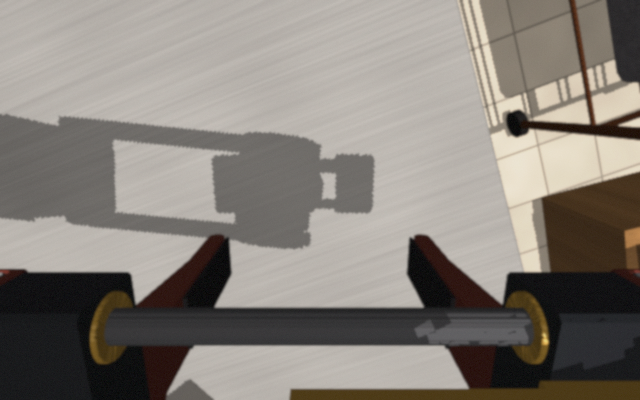

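```bash
cat > h.py <<'E'
import numpy as np, cv2
from plant import *
def back(cal,px,z):
    K,R,t=cal['mtx'],cv2.Rodrigues(cal['rvec'])[0],np.asarray(cal['tvec']).ravel()
    px=np.atleast_2d(px).astype(float)
    d=np.c_[px,np.ones(len(px))]@np.linalg.inv(K).T@R
    c=-R.T@t
    return c+d*((z-c[2])/d[:,2])[:,None]
def proj(cal,P):
    return cv2.projectPoints(np.asarray(P,float).reshape(-1,3),cal['rvec'],cal['tvec'],cal['mtx'],None)[0].reshape(-1,2)
E
python3 - <<'E'
from h import *
im=cv2.imread('pics/top0.png'); c=get_calibration('top')
R=cv2.Rodrigues(c['rvec'])[0]; print('cam',-R.T@c['tvec'])
read_camera('top')
for o,z in [('carry_handle',61),('base',60),('packed',65)]:
    d=cut_out('top',o)[0]
    m=d['mask'].astype(np.uint8); k=cv2.findContours(m,0,1)[0]; k=max(k,key=cv2.contourArea).reshape(-1,2)
    w=back(c,k,z)[:,:2]
    print(o,d['position'],cv2.minAreaRect(w.astype(np.float32)))
a=cv2.resize(im[205:300,400:480],None,fx=6,fy=6,interpolation=cv2.INTER_CUBIC); 
b=cv2.resize(im[175:270,275:355],None,fx=6,fy=6,interpolation=cv2.INTER_CUBIC)
cv2.imwrite('pics/crop.png',np.hstack([a,b])[:, :800] if 0 else cv2.resize(np.hstack([a,b]),(800,475)))
E
```

```text
cam [ 419.76403882   24.13437628 1073.11684439]
carry_handle [251.2, 435.9] ((489.3232727050781, -294.59039306640625), (158.03173828125, 122.98163604736328), 1.8597890138626099)
base [218.1, 315.0] ((566.9066772460938, 6.953071594238281), (112.07528686523438, 156.77667236328125), 71.59630584716797)
packed [254.1, 206.6] ((495.2958679199219, 277.7862854003906), (152.658447265625, 117.30316925048828), 19.726224899291992)
```

View pics/crop.png

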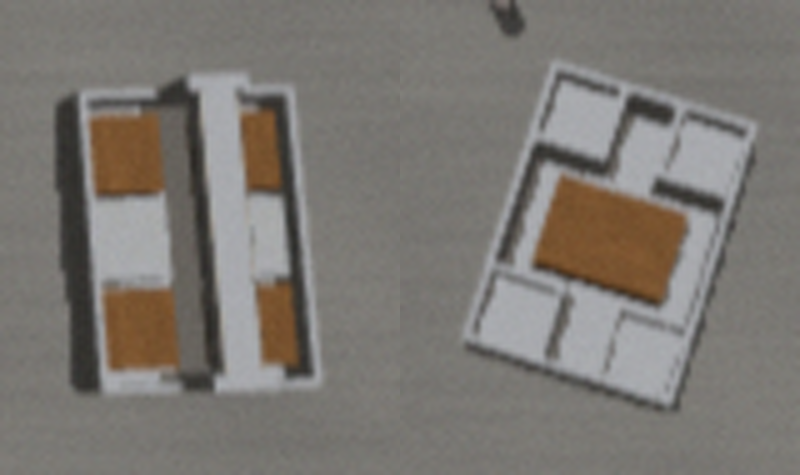

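Run:
```python
from h import *
c=get_calibration('top')
def an(P,z,n):
    w=back(c,np.array(P)-0.4,z)[:,:2]; m=w.mean(0)
    u=(w[2]-w[1])+(w[3]-w[0]); v=(w[1]-w[0])+(w[2]-w[3])
    print(n,m.round(1),'len',np.linalg.norm(u)/2,np.linalg.norm(v)/2,'angx',np.degrees(np.arctan2(-u[1],-u[0])),np.degrees(np.arctan2(v[1],v[0])))
A=np.array([[80,93],[292,85],[321,384],[100,391]])/5+[400,205]
an(A,61,'carry')
B=(np.array([[555,62],[757,122],[680,408],[465,340]])-[400,0])/5+[275,175]
an(B,60,'base')
H=np.array([[190,75],[245,72],[282,388],[215,390]])/5+[400,205]
an(H,111,'handle')
s=observe()
from scipy.spatial.transform import Rotation as Ro
print(Ro.from_quat(s['tcp_rot']).as_matrix().round(3), s['position'],s['time_s'])
cs=get_calibration('side')
im=read_camera('side')
r=cv2.resize(im[130:270,280:440],None,fx=5,fy=5,interpolation=cv2.INTER_CUBIC)[:600]
cv2.imwrite('pics/sidecrop.png',cv2.resize(im[130:270,280:440],(640,560),interpolation=cv2.INTER_CUBIC))
```

```text
carry [ 486.  -299.6] len 148.55928067605493 109.22298552277336 angx 0.6960311575886764 -88.74187677100525
base [567.8   3.8] len 149.89069992989184 110.10961060125427 angx -17.104719119067262 -107.82420986146249
handle [ 486.  -300.4] len 149.57425434692962 29.2824297675235 angx 1.442577215710449 -88.37414456098848
[[-0.    -0.936  0.352]
 [-0.     0.352  0.936]
 [-1.     0.    -0.   ]] [211.24823198 561.57324421 222.63903542] 0.95
```

View pics/sidecrop.png

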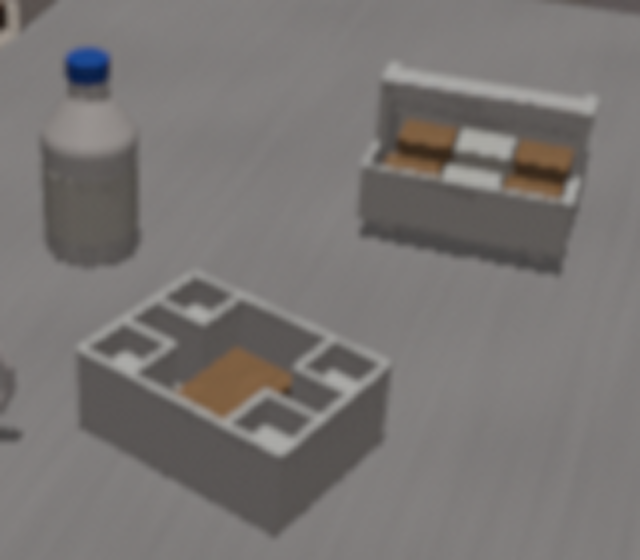

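```bash
cat >> h.py <<'E'
from scipy.spatial.transform import Rotation as Ro
def to(x,y,z,yawdeg=None):
    s=observe(); R=Ro.from_quat(s['tcp_rot']).as_matrix()
    d=R.T@(np.array([x,y,z])-s['position'])
    yaw=np.arctan2(R[1,2],R[0,2])
    t=0 if yawdeg is None else -(np.radians(yawdeg)-yaw)
    t=(t+np.pi)%(2*np.pi)-np.pi
    print('t',s['time_s'],'pos',np.round(s['position'],1),'yaw',np.degrees(yaw).round(2),'xaxis',R[:,0].round(3),'F',np.round(s['ft_force'],1),'w',round(s['gripper_width'],1),'q',np.round(s['joint_positions'],2))
    print('SHIFT',d.round(1).tolist(),'turn',round(t,3),'len',np.linalg.norm(d).round())
E
python3 -c "
from h import *
c=get_calibration('top')
print('bottle',back(c,[[385,147]],150))
to(430,150,240,80)"
```

```text
bottle [[ 731.13630401 -158.19317525  150.        ]]
t 1.0 pos [211.3 561.5 222.6] yaw 69.38 xaxis [-0. -0. -1.] F [ 0.7 -0.1  0.3] w 87.9 q [ 1.1   0.36  1.51 -0.    1.27 -0.12]
SHIFT [-17.3, -349.6, -308.2] turn -0.185 len 466.0
```

Emit:
play_rows(rows=[[[-17,-350,-308],-0.185,87.8],[[-17,-350,-308],-0.185,87.8],[[-17,-350,-308],-0.185,87.8],[[-17,-350,-308],-0.185,87.8],[[-17,-350,-308],-0.185,87.8],[[-17,-350,-308],-0.185,87.8],[[-17,-350,-308],-0.185,87.8],[[-17,-350,-308],-0.185,87.8]])

```text
time_s: 1.8
position: [399.5, 207.5, 237.6]
tcp_rot: [-0.455, 0.541, 0.454, 0.542]
ft_force: [1.7, 0.7, -0.2]
gripper_width: 87.7
```

```bash
python3 -c "
from h import *
to(486,-230,230,91)"
```

```text
t 1.8 pos [399.5 207.5 237.6] yaw 80.0 xaxis [ 0.001  0.    -1.   ] F [ 1.7  0.7 -0.2] w 87.7 q [ 0.33  0.12  1.8   0.    1.22 -1.07]
SHIFT [7.6, -161.1, -415.8] turn -0.192 len 446.0
```

Emit:
play_rows(rows=[[[8,-161,-416],-0.192,87.8],[[8,-161,-416],-0.192,87.8],[[8,-161,-416],-0.192,87.8],[[8,-161,-416],-0.192,87.8],[[8,-161,-416],-0.192,87.8],[[8,-161,-416],-0.192,87.8],[[8,-161,-416],-0.192,87.8],[[8,-161,-416],-0.192,87.8]])

```text
time_s: 2.6
position: [475.1, -177.3, 230.8]
tcp_rot: [0.505, -0.495, -0.504, -0.496]
ft_force: [1.3, 0.0, 0.8]
gripper_width: 87.7
```

```bash
python3 -c "
from h import *
to(486,-300,200,91)"
```

```text
t 2.6 pos [ 475.1 -177.3  230.8] yaw 90.97 xaxis [ 0.002  0.    -1.   ] F [1.3 0.  0.8] w 87.7 q [-0.49  0.22  1.7   0.    1.23 -2.08]
SHIFT [30.8, -8.8, -122.9] turn -0.0 len 127.0
```

Emit:
play_rows(rows=[[[15,-5,-50],0,87.8],[[25,-9,-95],0,87.8],[[30,-9,-123],0,87.8],[[30,-9,-123],0,87.8]])

```text
time_s: 3.0
position: [486.1, -304.1, 199.8]
tcp_rot: [0.504, -0.497, -0.503, -0.497]
ft_force: [0.2, -0.3, 0.4]
gripper_width: 88.2
```

Run:
```python
from h import *
to(486,-300,200,91)
c=get_calibration('wrist'); im=read_camera('wrist')
R=cv2.Rodrigues(c['rvec'])[0]; print('cam',-R.T@c['tvec'],R[2])
a=np.radians(1.2); r=np.array([[np.cos(a),-np.sin(a)],[np.sin(a),np.cos(a)]])
P=[[sx*75,sy*10,111] for sx,sy in [(1,1),(1,-1),(-1,-1),(-1,1)]]
Q=[[sx*75,sy*55,61] for sx,sy in [(1,1),(1,-1),(-1,-1),(-1,1)]]
for S,col in ((P,(0,0,255)),(Q,(0,255,0))):
    W=np.array(S,float); W[:,:2]=W[:,:2]@r.T+[486,-300]
    cv2.polylines(im,[proj(c,W).round().astype(int)],True,col,1)
cv2.imwrite('pics/w1.png',im)
```

```text
t 3.0 pos [ 486.1 -304.1  199.8] yaw 90.77 xaxis [ 0.001 -0.001 -1.   ] F [ 0.2 -0.3  0.4] w 88.2 q [-0.68  0.34  1.6   0.    1.2  -2.26]
SHIFT [-0.3, 0.1, 4.1] turn -0.004 len 4.0
cam [ 415.63703723 -305.50449084  361.86601176] [ 0.26182672  0.00296002 -0.96511036]
```

View pics/w1.png

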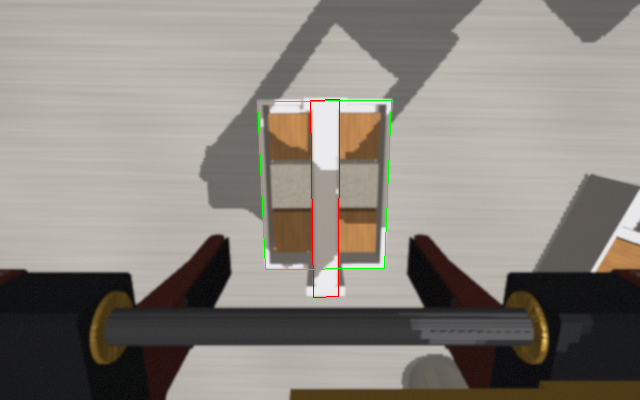

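Emit:
play_rows(rows=[[[40,0,4],0,87.8],[[75,0,4],0,87.8],[[100,0,4],0,87.8],[[115,0,4],0,87.8],[[118,0,4],0,87.8],[[118,0,4],0,87.8]])

```text
time_s: 3.65
position: [486.0, -296.5, 82.3]
tcp_rot: [-0.504, 0.496, 0.504, 0.497]
ft_force: [-0.4, 0.5, 1.6]
gripper_width: 87.9
```

Run:
```python
from h import *
to(486,-300,81,91.2)
cv2.imwrite('pics/w2.png',read_camera('wrist'))
```

```text
t 3.65 pos [ 486.  -296.5   82.3] yaw 90.86 xaxis [ 0.001  0.001 -1.   ] F [-0.4  0.5  1.6] w 87.9 q [-0.67  0.48  1.72  0.    0.94 -2.26]
SHIFT [1.3, 0.0, -3.5] turn -0.006 len 4.0
```

View pics/w2.png

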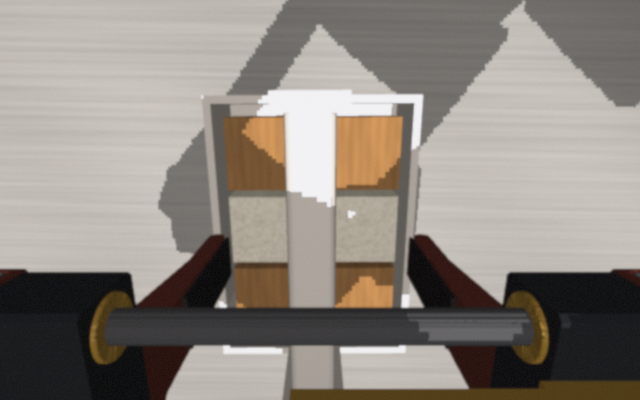

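Emit:
play_rows(rows=[[[1,0,-3.5],-0.006,87.8],[[1,0,-3.5],-0.006,87.8],[[1,0,-3.5],-0.006,40],[[1,0,-3.5],-0.006,10],[[1,0,-3.5],-0.006,10],[[1,0,-3.5],-0.006,10],[[1,0,-3.5],-0.006,10],[[1,0,-3.5],-0.006,10]], squeeze=45)

```text
time_s: 4.5
position: [486.5, -300.6, 81.9]
tcp_rot: [0.505, -0.494, -0.505, -0.495]
ft_force: [-0.9, -0.4, 0.5]
gripper_width: 43.1
```

Run:
```python
from h import *
to(486,-300,81,91.2)
```

```text
t 4.5 pos [ 486.5 -300.6   81.9] yaw 91.2 xaxis [ 0.002  0.    -1.   ] F [-0.9 -0.4  0.5] w 43.1 q [-0.68  0.48  1.72  0.    0.94 -2.27]
SHIFT [0.9, 0.5, 0.6] turn -0.0 len 1.0
```

Emit:
play_rows(rows=[[[0,0,0],0,10],[[0,0,0],0,10],[[0,0,0],0,10],[[0,0,0],0,10],[[0,0,0],0,10],[[0,0,0],0,10]])

```text
time_s: 5.1
position: [486.4, -300.4, 81.8]
tcp_rot: [0.505, -0.494, -0.505, -0.495]
ft_force: [1.0, 0.9, -1.5]
gripper_width: 19.7
```

Emit:
play_rows(rows=[[[-5,0,0],0,10],[[-15,0,0],0,10],[[-35,0,0],0,10],[[-65,0,0],0,10],[[-95,0,0],0,10],[[-115,0,0],0,10],[[-120,0,0],0,10],[[-120,0,0],0,10]])

```text
time_s: 5.9
position: [486.5, -300.8, 202.7]
tcp_rot: [0.506, -0.494, -0.504, -0.495]
ft_force: [0.7, -0.3, -4.3]
gripper_width: 19.7
```

Run:
```python
from h import *
to(567.8,3.8,220,73.5)
cv2.imwrite('pics/s3.png',read_camera('side'))
cv2.imwrite('pics/w3.png',read_camera('wrist'))
```

```text
t 5.9 pos [ 486.5 -300.8  202.7] yaw 91.19 xaxis [ 0.003 -0.001 -1.   ] F [ 0.7 -0.3 -4.3] w 19.7 q [-0.68  0.34  1.6   0.    1.2  -2.27]
SHIFT [-17.2, -87.7, 302.8] turn 0.309 len 316.0
```

View pics/s3.png

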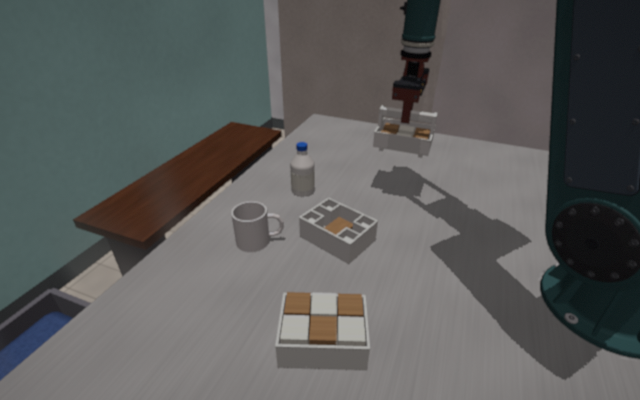

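View pics/w3.png

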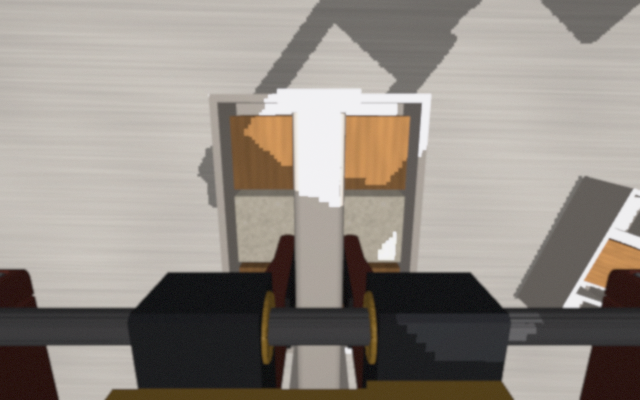

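Run:
```python
from h import *
out=[]
for n in ['side','top']:
    c=get_calibration(n); im=cv2.imread('pics/s3.png' if n=='side' else 'pics/top0.png')
    k=4; x0,y0=(290,190) if n=='side' else (270,175)
    im=cv2.resize(im[y0:y0+100,x0:x0+100],None,fx=k,fy=k,interpolation=cv2.INTER_CUBIC)
    a=np.radians(-17.4); r=np.array([[np.cos(a),-np.sin(a)],[np.sin(a),np.cos(a)]])
    for z in (60,0):
        W=np.array([[sx*75,sy*55,z] for sx,sy in [(1,1),(1,-1),(-1,-1),(-1,1)]],float); W[:,:2]=W[:,:2]@r.T+[567.8,3.8]
        p=(proj(c,W)-[x0,y0]+.5)*k
        cv2.polylines(im,[p.round().astype(int)],True,(0,0,255) if z else (0,255,0),1)
    out.append(im)
cv2.imwrite('pics/ov.png',np.hstack(out))
to(567.8,3.8,220,72.6)
```

```text
t 6.0 pos [ 485.5 -300.   200.8] yaw 91.19 xaxis [-0.     0.002 -1.   ] F [-0.   0.9 -4.3] w 19.9 q [-0.68  0.34  1.6   0.    1.2  -2.27]
SHIFT [-18.7, -88.6, 302.0] turn 0.324 len 315.0
```

View pics/ov.png

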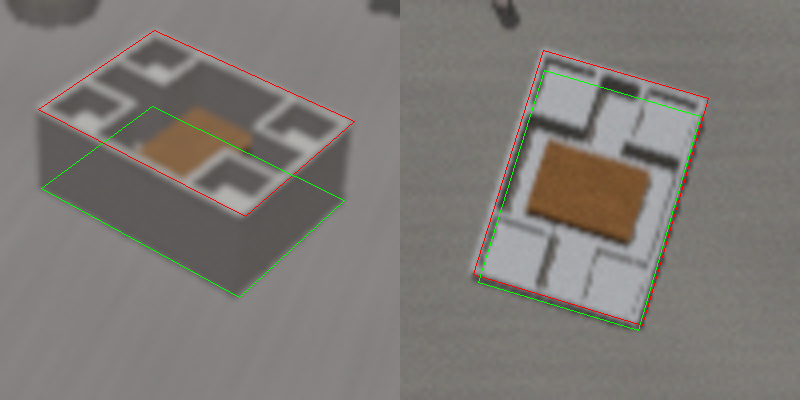

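Emit:
play_rows(rows=[[[-10,-3,10],0.02,10],[[-19,-9,30],0.05,10],[[-19,-20,68],0.09,10],[[-19,-32,110],0.13,10],[[-19,-45,154],0.17,10],[[-19,-58,198],0.21,10],[[-19,-69,236],0.25,10],[[-19,-78,266],0.29,10]])

```text
time_s: 6.8
position: [557.0, -29.8, 218.5]
tcp_rot: [-0.427, 0.563, 0.43, 0.562]
ft_force: [0.3, -0.4, -4.0]
gripper_width: 19.8
```

Run:
```python
from h import *
to(567.8,3.8,200,72.6)
```

```text
t 6.8 pos [557.  -29.8 218.5] yaw 74.55 xaxis [-0.003  0.003 -1.   ] F [ 0.3 -0.4 -4. ] w 19.8 q [-0.18  0.3   1.6   0.    1.24 -1.48]
SHIFT [18.6, -1.5, 35.2] turn 0.034 len 40.0
```

Emit:
play_rows(rows=[[[3,-1,18],0.02,10],[[10,-1.5,30],0.034,10],[[15,-1.5,35],0.034,10],[[18,-1.5,35],0.034,10],[[18,-1.5,35],0.034,10],[[18,-1.5,35],0.034,10]])

```text
time_s: 7.4
position: [567.5, 2.7, 200.4]
tcp_rot: [-0.417, 0.571, 0.42, 0.57]
ft_force: [0.0, -0.4, -4.3]
gripper_width: 19.7
```

Run:
```python
from h import *
to(567.8,3.8,126,72.6)
for n in ['side','wrist']: cv2.imwrite(f'pics/{n}4.png',read_camera(n))
im=cv2.imread('pics/side4.png'); cv2.imwrite('pics/side4c.png',cv2.resize(im[90:290,240:440],(600,600),interpolation=cv2.INTER_CUBIC))
```

```text
t 7.4 pos [567.5   2.7 200.4] yaw 72.55 xaxis [-0.004  0.003 -1.   ] F [ 0.  -0.4 -4.3] w 19.7 q [-0.12  0.34  1.61  0.    1.2  -1.39]
SHIFT [74.4, -0.3, 1.0] turn -0.001 len 74.0
```

View pics/side4c.png

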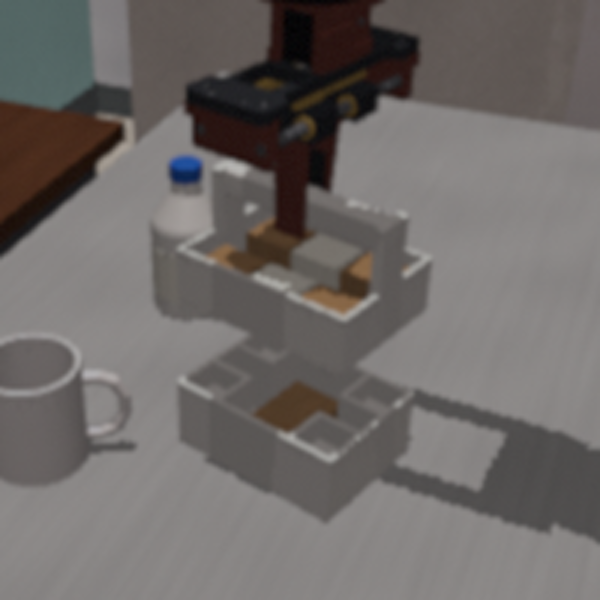

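View pics/wrist4.png

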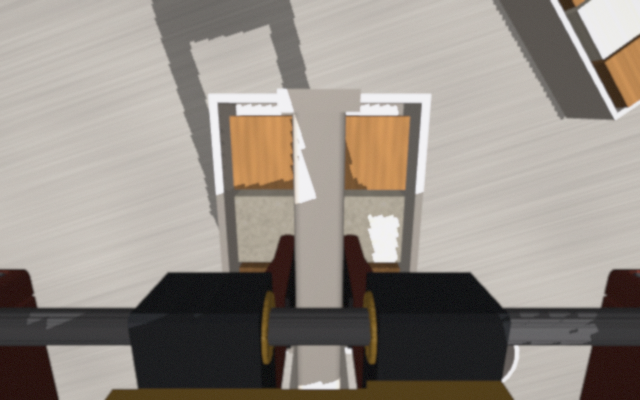

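Emit:
play_rows(rows=[[[6,0,0.5],0,10],[[16,0,1],0,10],[[26,0,1],0,10],[[36,0,1],0,10],[[44,0,1],0,10],[[48,0,1],0,10],[[50,0,1],0,10],[[50,0,1],0,10]])

```text
time_s: 8.3
position: [568.0, 3.9, 150.6]
tcp_rot: [-0.417, 0.57, 0.42, 0.57]
ft_force: [0.2, 0.1, -3.6]
gripper_width: 19.7
```

Run:
```python
from h import *
to(567.8,3.8,126,72.6)
out=[]
c=get_calibration('side');im=read_camera('side')
a=np.radians(-17.4); r=np.array([[np.cos(a),-np.sin(a)],[np.sin(a),np.cos(a)]])
hz=observe()['position'][2]+18.2
im2=cv2.resize(im[130:280,270:420],None,fx=4,fy=4,interpolation=cv2.INTER_CUBIC)
for z,col in ((60,(0,0,255)),(hz-39,(0,255,0))):
    W=np.array([[sx*75,sy*55,z] for sx,sy in [(1,1),(1,-1),(-1,-1),(-1,1)]],float); W[:,:2]=W[:,:2]@r.T+[567.8,3.8]
    p=(proj(c,W)-[270,130]+.5)*4
    cv2.polylines(im2,[p.round().astype(int)],True,col,1)
cv2.imwrite('pics/s5.png',im2)
```

```text
t 8.3 pos [568.    3.9 150.6] yaw 72.55 xaxis [-0.003  0.003 -1.   ] F [ 0.2  0.1 -3.6] w 19.7 q [-0.12  0.39  1.66  0.    1.09 -1.38]
SHIFT [24.6, 0.1, -0.2] turn -0.001 len 25.0
```

View pics/s5.png

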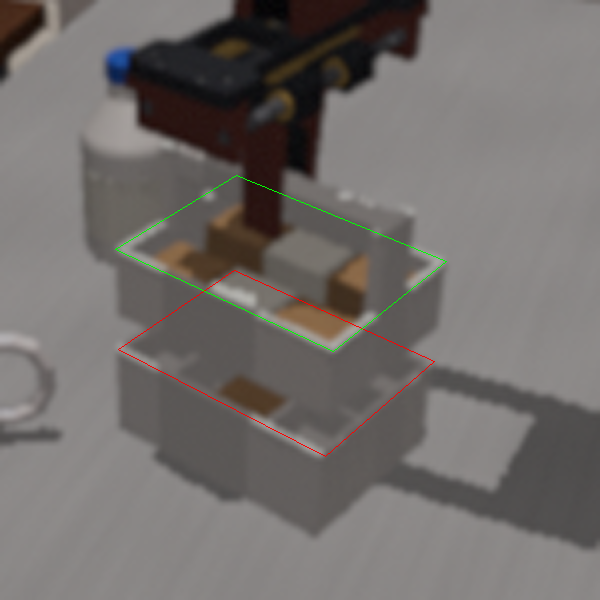

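The base rim corners (about (120,348), (325,455) and (433,362) in the crop) and the carried tray's rim corners both match the overlays, so the trays are aligned. I'll lower it slowly.

Emit:
play_rows(rows=[[[4,0,0],0,10],[[8,0,0],0,10],[[12,0,0],0,10],[[15,0,0],0,10],[[17,0,0],0,10],[[19,0,0],0,10],[[21,0,0],0,10],[[22,0,0],0,10]])

```text
time_s: 9.15
position: [568.1, 4.0, 128.7]
tcp_rot: [-0.417, 0.57, 0.42, 0.57]
ft_force: [-0.0, -0.1, -3.0]
gripper_width: 19.7
```

Emit:
play_rows(rows=[[[1,0,0],0,10],[[1.5,0,0],0,10],[[2,0,0],0,10]])

```text
time_s: 9.45
position: [568.1, 4.0, 126.7]
tcp_rot: [-0.417, 0.57, 0.42, 0.57]
ft_force: [-0.0, -0.4, -2.9]
gripper_width: 20.0
```

Emit:
play_rows(rows=[[[0.5,0,0],0,10],[[1,0,0],0,10],[[1,0,0],0,10]])

```text
time_s: 9.75
position: [568.2, 4.0, 126.1]
tcp_rot: [-0.417, 0.57, 0.42, 0.57]
ft_force: [-0.8, 1.4, -0.7]
gripper_width: 19.4
```

Emit:
play_rows(rows=[[[0.5,0,0],0,10],[[1,0,0],0,10],[[1,0,0],0,10]])

```text
time_s: 10.05
position: [568.2, 4.2, 125.8]
tcp_rot: [-0.417, 0.57, 0.42, 0.57]
ft_force: [-2.8, 2.0, 4.8]
gripper_width: 20.0
```

Run:
```python
from h import *
to(567.8,3.8,126,72.6)
im=read_camera('side')
cv2.imwrite('pics/s6.png',cv2.resize(im[130:280,270:420],None,fx=4,fy=4,interpolation=cv2.INTER_CUBIC))
```

```text
t 10.05 pos [568.2   4.2 125.8] yaw 72.55 xaxis [-0.002  0.003 -1.   ] F [-2.8  2.   4.8] w 20.0 q [-0.12  0.42  1.69  0.    1.04 -1.38]
SHIFT [-0.2, 0.3, -0.5] turn -0.001 len 1.0
```

View pics/s6.png

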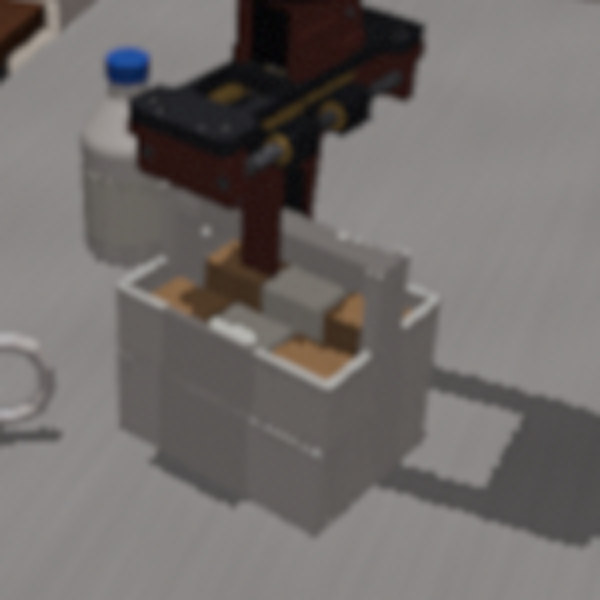

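The carry tray sits flush on the base with no gap showing at the joint, and its weight has come off the wrist. Releasing now.

Emit:
play_rows(rows=[[[0,0,0],0,40],[[0,0,0],0,60],[[0,0,0],0,60],[[0,0,0],0,60],[[0,0,0],0,60],[[0,0,0],0,60]])

```text
time_s: 10.7
position: [568.2, 4.2, 125.7]
tcp_rot: [-0.417, 0.57, 0.42, 0.57]
ft_force: [0.3, 0.3, -0.9]
gripper_width: 59.3
```

Emit:
play_rows(rows=[[[-3,0,0],0,60],[[-10,0,0],0,60],[[-25,0,0],0,60],[[-50,0,0],0,60],[[-80,0,0],0,60],[[-110,0,0],0,60],[[-130,0,0],0,60],[[-130,0,0],0,60]])

```text
time_s: 11.5
position: [570.7, 3.6, 259.5]
tcp_rot: [-0.419, 0.568, 0.418, 0.572]
ft_force: [-0.3, -0.9, -0.6]
gripper_width: 60.2
```

Run:
```python
from h import *
to(567.8,3.8,250,72.6)
im=read_camera('side')
cv2.imwrite('pics/s7.png',im)
c=get_calibration('wrist'); im=read_camera('wrist')
a=np.radians(-17.4); r=np.array([[np.cos(a),-np.sin(a)],[np.sin(a),np.cos(a)]])
for S,col in (([75,10,155],(0,0,255)),([75,55,105],(0,255,0))):
    W=np.array([[sx*S[0],sy*S[1],S[2]] for sx,sy in [(1,1),(1,-1),(-1,-1),(-1,1)]],float); W[:,:2]=W[:,:2]@r.T+[567.8,3.8]
    cv2.polylines(im,[proj(c,W).round().astype(int)],True,col,1)
cv2.imwrite('pics/w7.png',im)
```

```text
t 11.5 pos [570.7   3.6 259.5] yaw 72.55 xaxis [ 0.005  0.002 -1.   ] F [-0.3 -0.9 -0.6] w 60.2 q [-0.12  0.28  1.53  0.    1.33 -1.38]
SHIFT [9.5, 2.8, -0.7] turn -0.001 len 10.0
```

View pics/s7.png

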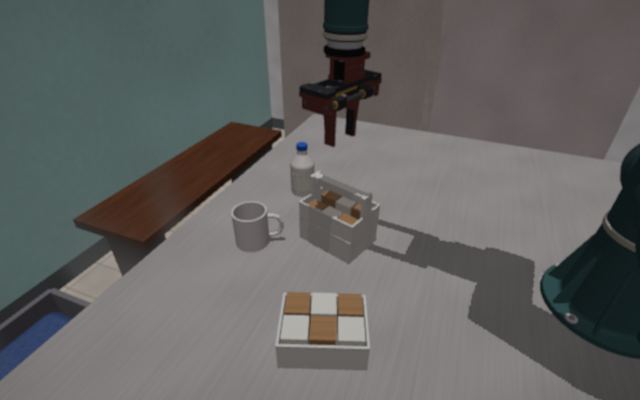

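View pics/w7.png

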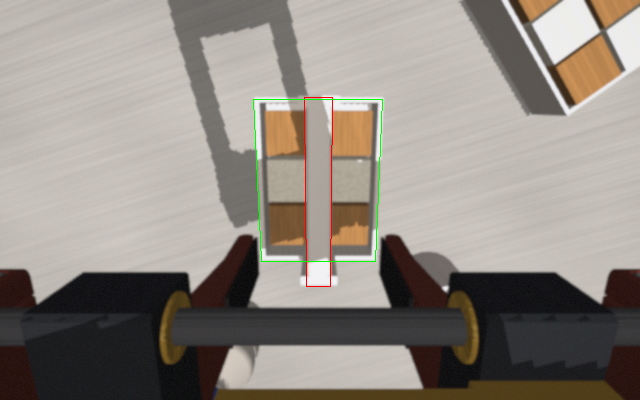

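The side view shows the carry tray stacked level on the base. In the wrist view its handle (columns 305–332) and rim (columns 254–382) match the model at the fully seated height. The gripper is clear of everything, and the bottle and packed tray haven't moved.

```bash
python3 -c "
from plant import *
print(finish_job(), observe()['time_s'])"
```

```text
the job is handed in; nothing more can be done
the job is handed in; nothing more can be done
```

The carry tray is stacked on the socketed base tray, and I handed the job in at about 11.6 s of the 42 s allowed. `finish_job` gives no verdict, so success rests on my own checks.

- **What I did:** I gripped the carry tray by the middle of its handle (fingers stopped at 19.7 mm) and lifted it. I turned it about 18° to match the base, then lowered it slowly until the wrist force went from about −4 N (carrying the tray) to +4.8 N (pressing down). That was at a handle height of about 144 mm, the stacked height. Only then did I open the fingers and back straight up.
- **Last checks:** In the wrist view, the handle and rim matched the model of a fully seated tray to about a pixel. The side view showed no gap between the trays. The bottle and packed tray looked unmoved, and the gripper was about 100 mm clear above the handle.
- **Disagreements:** The side camera sat about 1 pixel (roughly 2 mm) left of my position estimates for both trays, which is within the calibration error. On the first top view, the network's best match for the bottle was actually the base tray, so I ignored it and located the bottle from the picture.

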